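# Index the pulley carrier and press its keyed spindle home

### The job

Slide the carrier with the pulley hub along its rail, out from under the clear cover and into the other station, where it clicks in. Then take the keyed spindle from its stand, push it down into the hub, turning it until the key slips into the keyway, and keep pushing against the ejector spring until the collar sits on the hub. Finish while still gripping the spindle and holding it pressed fully home, and leave the other things on the bench where they lie.

Things in the scene. Friction and masses are not known exactly. Their poses are not given: they have to be found in the camera images.
- carrier (a joint): Position of the grey carrier on its rail, m: 0 = first station (under the clear cover), 0.115 = second (open). Grows along the rail's -y (to the robot's right); both stations are end stops. A spring detent drives it to the nearer end: it resists with up to 6 N at first, flips half-way and then pulls into the second station by itself; friction 1.5 N.
- rail: Fixed aluminium rail base, 130 x 240 x 8 mm; origin: centre of its underside, y along the rail, z up. Hub axis at the first station: x 0, y +57 mm; second: x 0, y -58 mm. A clear cover (x -43 to +43, y +17 to +115 mm, 81 to 90 mm above the bench; posts at y +107 mm) keeps things out of the hub at the first station. A spring strut behind (to x +105 mm, 30 mm high) joins carrier and base.
- carrier_post (a point): Grip post of the carrier: upright steel post, 14 mm in diameter with a black cap 16 mm across, on the robot's side (rail -x), 85 mm from the hub axis. Point on its axis 72 mm above the bench; the post reaches from 30 to 92 mm above the bench. Axes as the rail's. Push it from the side or grip it.
- hub: Toothed grey pulley hub, 61 mm across, 42 mm high, upright on the carrier; origin: centre of its underside, 30 mm above the bench, z up. The keyway runs the full height on the -x side of the bore, seen as a notch in the upper face. Starts turned up to 0.7 rad either way from the rail's axes. It turns on the carrier only stiffly (0.4 N m).
- hub_mouth (a point): Centre of the bore at the hub's upper face, 72 mm above the bench, axes as the hub's. Bore 20 mm in diameter; keyway 8 mm wide, reaching 16 mm from the axis. A sprung ejector pad in the bore meets the spindle's foot when the collar is 10 mm above the face; it pushes back with 3 N at first, 7 N when home, and lifts the spindle if it is let go.
- spindle: Loose steel spindle, 84 mm long, 0.14 to 0.28 kg, upright in its stand. Origin: centre of its foot, z up its axis. From the foot: pilot 16 mm in diameter, 12 mm long, tapered end; shank 18 mm in diameter to 38 mm; collar 38 mm in diameter, 38 to 44 mm; square head 20 x 20 mm, 44 to 84 mm, faces square to x and y. Key on -x side.
- spindle_head (a point): Centre of the spindle's square head (the place to grip), 64 mm above its foot, axes as the spindle's.
- spindle_collar (a point): Centre of the underside of the spindle's collar, 38 mm above its foot; it rests on the hub's upper face when home. A small ear on the collar, 8 mm wide, reaching 26 mm from the axis on the -x side, points the same way as the key below it, so it shows the key's direction from above.
- spindle_key (a point): Point in the spindle's key, 11.5 mm from the axis on the -x side, 22 mm above the foot. The key is 6 mm wide, reaches 14 mm from the axis and runs from 12 to 32 mm above the foot: it meets the hub's face when the pilot is 12 mm deep (collar 26 mm above the face).
- stand: Fixed black stand block, 70 x 70 mm on a 90 x 90 mm foot, 50 mm high, origin at the centre of its underside; the spindle hangs by its collar in its round hole (31 mm in diameter, 42 mm deep): lift by 45 mm to clear it. Left of it a computer with a multimeter on top stands 0.23 m high, farther left a taller microscope; between stand and rail a board vice 0.18 m high, from x 0.44 m on.
- spool: Bystander: small upright solder reel with blue flanges, 37 mm across, 32 mm high, origin at its underside; leave it.
- tin: Bystander: round flux tin with green lid, 79 mm across, 24 mm high, origin at its underside; leave it.
- jar: Bystander: amber sample jar, 21 mm across, 32 mm high, origin at its underside; leave it.
- bit_box: Bystander: bit box, 42 x 75 x 20 mm, origin at its underside; leave it.
- marker: Bystander: marker pen, 130 mm long, lying; leave it.

How it is judged:
By the outcome, as a careful person would: the job done as asked, in the order asked, and still so for the second after the job is handed in, while the arm keeps its last pose, push and grip.
It also fails if it takes over 58 s, if anything falls off the work surface, if the arm or the gripper's body presses on something with over 40 N, if the wrist force passes 120 N, or if a joint passes its speed limit or range.

### The arm

A 7-joint arm with a two-finger parallel gripper is mounted at the origin on a cart in front of the work surface, level with it; the furniture and walls round the work are solid. World frame = base frame: x ahead of the robot, y to its left, z up, the work surface at z = 0. Lengths are in m, angles in rad, forces in N, time in s.
With the tool pointing down it reaches from about 0.4 to 0.75 m from the base axis. Payload 19.5 kg.
Tool frame: the origin (TCP) lies on the centre line of the jaws, within the pads' length; the fingertips stand 8 mm ahead of it and the grasp point (between the pads) lies 11 mm behind it; z points along the fingers, y is the direction in which the jaws open and shut (so a half turn about z gives the same grasp; the last joint's range is limited). The gripper opens to 85 mm and grips with 20 to 120 N. Pads are 22 mm wide; open, the fingers measure 114 mm over their backs; the gripper's body (76 mm by 85 mm) begins 54 mm behind the grasp point. The pads swing forward as they close: fully open they stand 13 mm farther back than shut.
Start: joints at [-1.281, 0.707, -0.028, 1.485, 0.022, 0.951, -0.075], TCP at [0.187, 0.544, 0.239] pointing down, gripper open.
Joint ranges: [-2.71, 2.71], [-0.32, 2.16], [-1.57, 1.52], [0, 2.45], [-1.46, 4.6], [0, 2.02], [-2.83, 2.83]. Speed limits (rad/s): [1.89, 1.89, 2.57, 2.57, 3.01, 3.01, 3.01].

### API

Orientations are given as a unit quaternion [x, y, z, w].
In Python, from cell import r gives the robot as it stands.
- The arm moves only by the shell command python3 -m inch 'ROWS' [FORCE]. ROWS is JSON, a list that holds one entry, the list of rows, each a list of 7 numbers: the opening, from 0 (shut) to 1 (fully open), then the shift along the world's x, y, z scaled (see below), then the turn, a rotation vector about the world's x, y, z scaled (see below). A call has 1 to 10 rows; each row shifts and turns the pose as measured when the row begins; what a row does not reach is not made up. The controller multiplies each number of a shift by 15 cm and each number of a turn by 360 degrees. A row lasts 1/10 s, in which the tool goes at most 50 mm and 8.59 degrees, less where a joint would pass 70% of its speed; a pose out of reach is approached as far as the arm can. A call with a number of a shift or a turn outside -1 to 1 is refused whole. A call with a gripper value outside its range is refused whole. The fingers move at their own pace and stop on an object; FORCE is the grip in N (left out, the last holds). Time passes only in rows, so rows that do not move let the fingers close. It gives the time, the measured TCP pose, the force and the opening at its end, in the units of the state.
- r.observe(): the state, without advancing time (a new reading comes with each control period).
- r.capture(name): name is "scene" or "top" or "wrist"; returns a dict with "color" (420x560x3 uint8, red, green, blue), "camera_matrix" (3x3 intrinsics, pixels), "world_from_camera" (4x4, takes a point from camera to world coordinates). Camera axes: x right, y down, z forward; pixel columns grow to the right and rows downward; lengths in m; the calibration is good to about 2 mm. A picture is of the moment at which its call begins. There is no depth.
- r.finish_job(): hands the job in, once; it reports no verdict.
Trained networks look in a picture, given as the dict that the camera call returned (one of the last four; its "shot" number tells which), for a name from the list of things; names that differ only in an ending like _2 or _b are one class to them, and where a whole thing is asked for, a point or a joint stands for the part that bears it (a point fixed in the world has none). Each returns a list of dicts, best first, with "conf" (0 to 1); they miss things now and then, are a little off and sometimes report something else, mostly with a low value. They report only what shows in the picture. A call takes as long as a camera call.
- r.cut_out(query, picture): "region" (420x560 bool, what is visible of it) and "extent" ([centre column, centre row, width, height] in pixels, round what is visible of it).
The state is a dict: "time_s": time; "joint_pos": joint angles; "qvel": joint speeds; "tau": joint torques, N m; "position": TCP position; "eef_rot": TCP orientation; "wrist_force": force on the tool from outside, world axes, zero at the start; "torque": the same for the moment, N m; "finger_gap": opening from 0.0 (shut) to 1.0 (fully open).
Only numpy, scipy, OpenCV 4.12 (cv2) and the standard library are available. Lean on these libraries where they do the work, as an engineer would, in place of code of your own. Each camera call takes 0.05 s, during which the arm holds its last target.

## Working session

There is one attempt and no reset: what is moved stays moved. The work goes in short steps, Python scripts to look and compute and a shell command to move; the robot and the scene stay as the last step left them, time stands still between calls to the robot, and variables do not carry over. Pictures are saved under pics/ and viewed, and the job is handed in when it is done.

```bash
ls; mkdir -p pics; python3 - <<'E'
from cell import r
import cv2
o=r.observe(); print(o)
for n in ("scene","top","wrist"):
    p=r.capture(n); cv2.imwrite(f"pics/a_{n}.png",p["color"][:,:,::-1]); print(n,p["camera_matrix"].round(1).tolist(),p["world_from_camera"].round(3).tolist())
E
```

```text
pics
{'time_s': 0.0, 'joint_pos': array([-1.28070083,  0.707078  , -0.02762386,  1.48501378,  0.02198787,
        0.95087031, -0.07548346]), 'qvel': array([-0.0006288 , -0.00072504, -0.00040584,  0.00062942, -0.0001539 ,
        0.00124054, -0.00143   ]), 'tau': array([ 1.13125025e-04, -8.83206224e+01,  1.23451252e+00, -2.36166805e+01,
        1.68354245e-02,  6.39077989e-03, -7.00561571e-06]), 'position': array([0.18721309, 0.54340101, 0.23883826]), 'eef_rot': array([ 1.65130362e-01,  9.86271605e-01, -5.27955416e-04, -7.86229860e-05]), 'wrist_force': array([ 0.38772209,  0.04510147, -0.05419829]), 'torque': array([-0.06173608,  0.01875381, -0.00515525]), 'finger_gap': 1.0056723021778091}
scene [[441.1, 0.0, 267.3], [0.0, 441.1, 209.5], [0.0, 0.0, 1.0]] [[0.74, -0.331, 0.586, -0.065], [-0.673, -0.338, 0.658, -0.913], [-0.02, -0.881, -0.472, 0.533], [0.0, 0.0, 0.0, 1.0]]
top [[449.6, 0.0, 286.1], [0.0, 449.6, 210.5], [0.0, 0.0, 1.0]] [[0.016, -0.988, 0.155, 0.377], [-1.0, -0.019, -0.014, -0.256], [0.016, -0.155, -0.988, 1.076], [0.0, 0.0, 0.0, 1.0]]
wrist [[324.9, 0.0, 281.1], [0.0, 324.9, 213.2], [0.0, 0.0, 1.0]] [[0.326, 0.894, 0.307, 0.107], [0.945, -0.308, -0.107, 0.57], [-0.001, 0.325, -0.946, 0.373], [0.0, 0.0, 0.0, 1.0]]
```

View pics/a_scene.png

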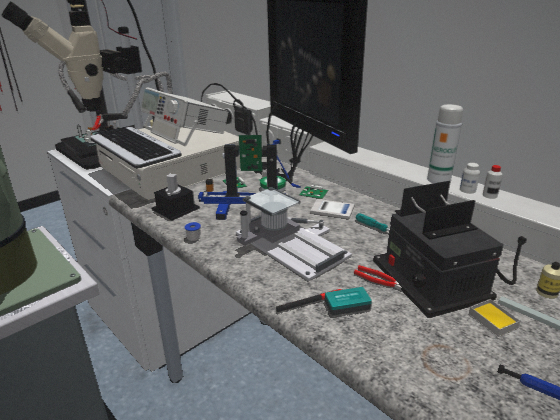

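View pics/a_top.png

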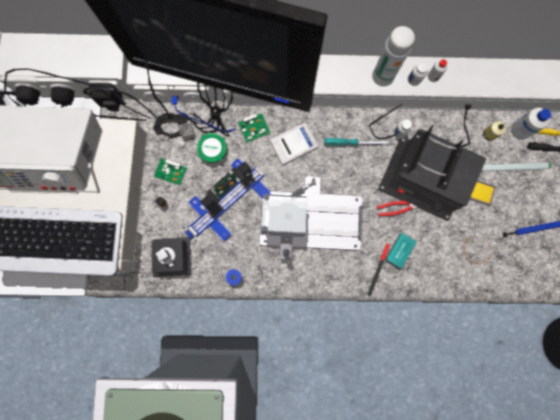

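View pics/a_wrist.png

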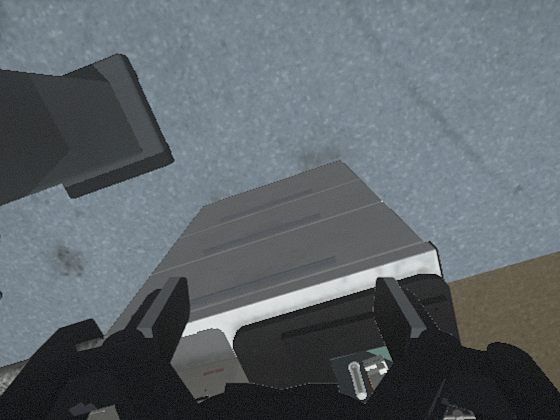

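The top view shows the stand near (170,256), the spindle ear near (165,253), the rail centred near (312,222), the carrier under the cover with its post near (286,253), the spool at (234,278) and the vice at (225,200). Next I measure with the networks.

```bash
cat > h.py <<'E'
import numpy as np, cv2
from cell import r
def ray(p,u,v):
    K=p["camera_matrix"];T=p["world_from_camera"]
    d=T[:3,:3]@np.linalg.solve(K,[u,v,1.]); return T[:3,3],d
def at_z(p,u,v,z):
    o,d=ray(p,u,v); return o+d*(z-o[2])/d[2]
def proj(p,X):
    T=np.linalg.inv(p["world_from_camera"]); c=T[:3,:3]@np.array(X)+T[:3,3]; q=p["camera_matrix"]@c; return q[:2]/q[2]
def zoom(p,u,v,w,name,f=6):
    im=p["color"][max(0,v-w):v+w,max(0,u-w):u+w,::-1]
    cv2.imwrite(f"pics/{name}.png",cv2.resize(im,None,fx=f,fy=f,interpolation=cv2.INTER_CUBIC))
E
python3 - <<'E'
from h import *
for n in ("top","scene"):
    p=r.capture(n)
    for q,z in (("rail",.0),("carrier_post",.09),("hub",.072),("stand",.05),("spindle",.09),("spool",.03)):
        for d in r.cut_out(q,p)[:2]:
            if d["conf"]<.3: continue
            e=d["extent"]; ys,xs=np.nonzero(d["region"])
            print(n,q,round(d["conf"],2),np.round(e,1),at_z(p,e[0],e[1],z).round(4),at_z(p,xs.mean(),ys.mean(),z).round(4))
    if n=="top": zoom(p,290,225,60,"t_rail",5); zoom(p,170,255,40,"t_stand",7)
    else: zoom(p,285,225,70,"s_rail",5)
E
```

```text
top rail 0.84 [312.8 217.1 102.5  83.1] [ 0.5314 -0.3353  0.    ] [ 0.5256 -0.3302  0.    ]
top rail 0.43 [235.9 277.6  12.5  16.9] [ 0.3837 -0.1545  0.    ] [ 0.3847 -0.1489  0.    ]
top carrier_post 0.89 [292.8 221.2  42.5  79.1] [ 0.5085 -0.2844  0.09  ] [ 0.4799 -0.2772  0.09  ]
top hub 0.34 [165.8 257.8  15.   15.4] [ 0.424  -0.0049  0.072 ] [ 0.4286 -0.0062  0.072 ]
top stand 0.8 [171.6 258.6  38.9  41.9] [ 0.4235 -0.0126  0.05  ] [ 0.426  -0.0138  0.05  ]
top spindle 0.69 [165.8 256.8  15.5  20.7] [ 0.4254 -0.0093  0.09  ] [ 0.428  -0.0101  0.09  ]
top spool 0.51 [236.2 278.5  15.   14.4] [ 0.3815 -0.158   0.03  ] [ 0.3844 -0.1524  0.03  ]
scene rail 0.82 [292.8 232.9 115.4  96.5] [ 0.5616 -0.2968  0.    ] [ 0.547 -0.296  0.   ]
scene carrier_post 0.85 [276.  226.8  74.8  27.2] [ 0.4485 -0.3613  0.09  ] [ 0.4365 -0.3511  0.09  ]
scene carrier_post 0.49 [190.6 231.4  16.1  19.8] [ 0.3162 -0.2575  0.09  ] [ 0.32  -0.259  0.09 ]
scene hub 0.75 [276.6 220.2  30.2  21.5] [ 0.4891 -0.3197  0.072 ] [ 0.4845 -0.3174  0.072 ]
scene hub 0.49 [279.8 226.7  85.1  31.8] [ 0.4752 -0.3441  0.072 ] [ 0.4591 -0.3292  0.072 ]
scene stand 0.66 [176.  201.8  42.6  35.6] [ 0.4031 -0.056   0.05  ] [ 0.3979 -0.059   0.05  ]
scene spindle 0.47 [175.9 184.9  12.7  23.2] [ 0.4122 -0.0498  0.09  ] [ 0.4073 -0.0428  0.09  ]
scene spool 0.84 [192.8 231.6  13.3  19.9] [ 0.3709 -0.1729  0.03  ] [ 0.3736 -0.1706  0.03  ]
```

View pics/t_rail.png

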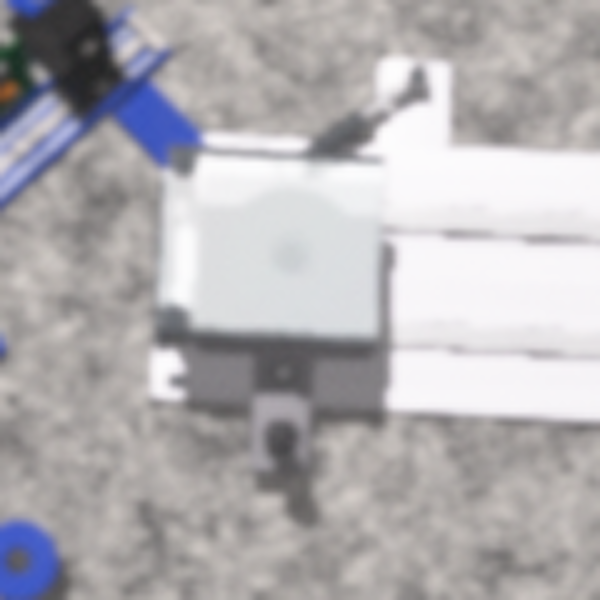

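View pics/t_stand.png

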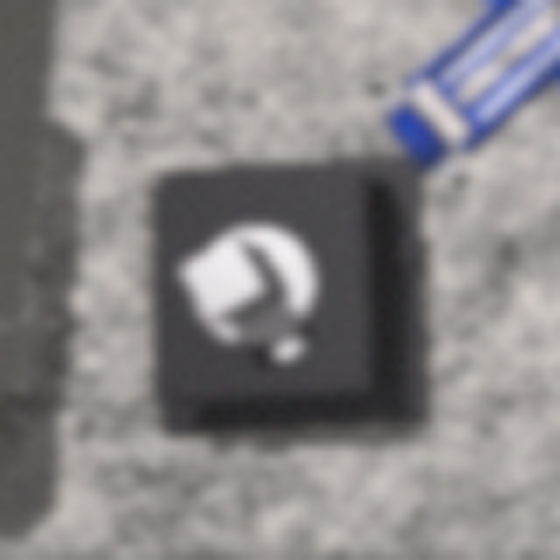

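View pics/s_rail.png

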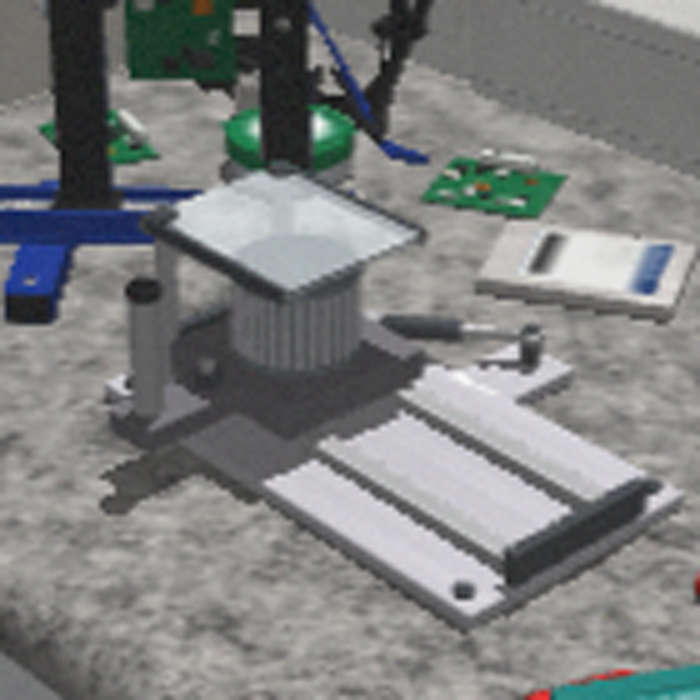

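```bash
python3 - <<'E'
from h import *
p=r.capture("top"); s=r.capture("scene")
def tri(a,b):
    o1,d1=ray(p,*a);o2,d2=ray(s,*b)
    A=np.stack([d1,-d2],1);t=np.linalg.lstsq(A,o2-o1,rcond=None)[0]
    return (o1+d1*t[0]).round(4),(o2+d2*t[1]).round(4)
c=at_z(p,286.2,252.4,.092);print("post",c,"scene",at_z(s,243.6,213,.092),"tri",tri((286.2,252.4),(243.6,213)))
print("head",at_z(p,161.7,255.4,.096),"collar",at_z(p,166.9,255.7,.056),"ear",at_z(p,171.1,264.7,.056))
# rail corners from zoom px (right end of rail) and left
zoom(p,315,222,60,"t_rail2",6); zoom(s,176,195,35,"s_stand",9)
for u,v in((230+150/5,165+400/5),):print(at_z(p,u,v,.008))
E
```

```text
post [ 0.43930012 -0.27092153  0.092     ] scene [ 0.43658012 -0.2751012   0.092     ] tri (array([ 0.4395, -0.271 ,  0.0892]), array([ 0.4397, -0.2711,  0.0893]))
head [ 0.42794223 -0.00176124  0.096     ] collar [ 0.4295333 -0.0030839  0.056    ] ear [ 0.40958339 -0.01361862  0.056     ]
[ 0.46103502 -0.20975621  0.008     ]
```

View pics/t_rail2.png

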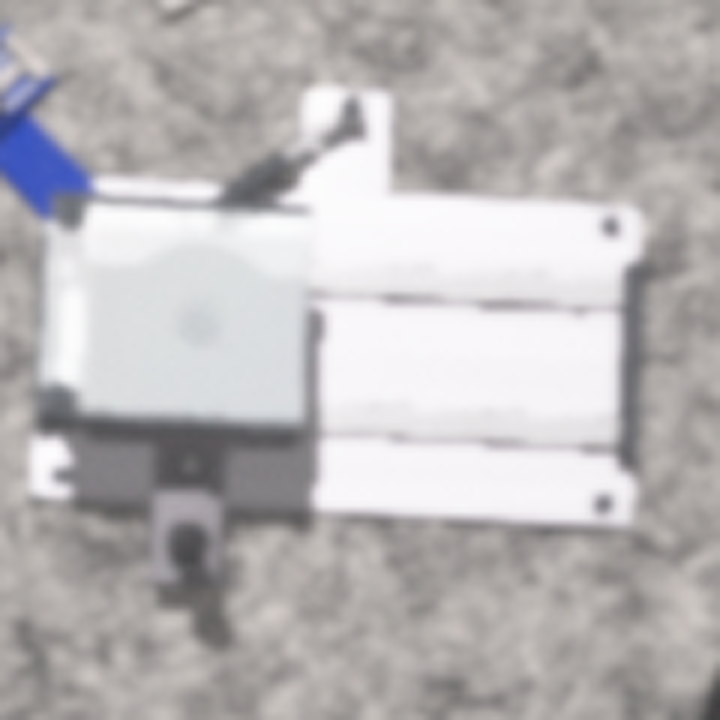

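View pics/s_stand.png

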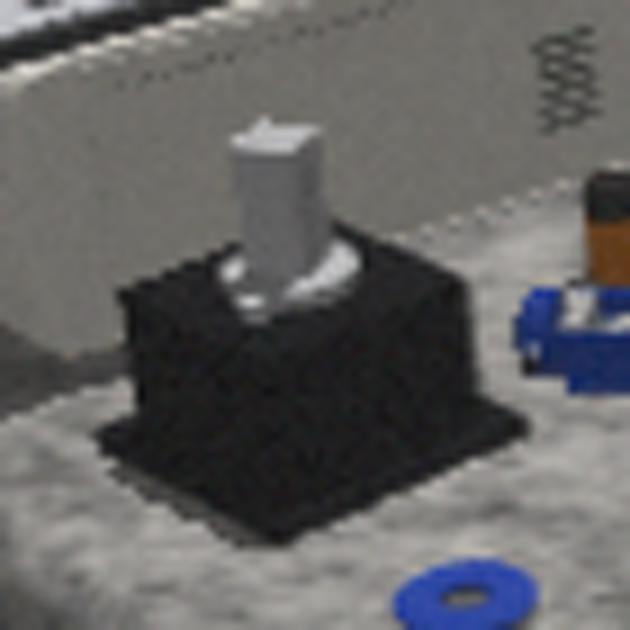

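The post is at about (0.439,-0.271), confirmed by triangulating the two views. The spindle is at about (0.429,-0.003) with yaw near +0.5, and the rail yaw is near -0.02. First I lift and head right.

```bash
python3 -m inch '[[[0,0,0,0.333,0,0,0],[0,0,0,0.333,0,0,0],[0,0.12,-0.3,0.05,0,0,-0.0235],[0,0.12,-0.3,0.05,0,0,-0.0235],[0,0.12,-0.3,0,0,0,-0.0235],[0,0.12,-0.3,0,0,0,-0.0235],[0,0.12,-0.3,0,0,0,-0.0235],[0,0.12,-0.3,0,0,0,-0.0235]]]' 40
```

```text
time_s: 1.75
position: [0.2948, 0.2695, 0.359]
eef_rot: [0.576, 0.817, 0.004, -0.001]
wrist_force: [1.9, 1.6, 0.4]
finger_gap: 0.0
```

```bash
python3 -m inch '[[[0,0.09,-0.3,0,0,0,-0.0235],[0,0.09,-0.3,0,0,0,-0.02],[0,0.09,-0.3,0,0,0,-0.01],[0,0.09,-0.3,0,0,0,0],[0,0.09,-0.3,0,0,0,0],[0,0.09,-0.3,0,0,0,0],[0,0.09,-0.3,0,0,0,0],[0,0.09,-0.3,0,0,0,0],[0,0.09,-0.3,-0.05,0,0,0],[0,0.09,-0.3,-0.1,0,0,0]]]'
```

```text
time_s: 2.75
position: [0.4315, -0.1989, 0.3396]
eef_rot: [0.71, 0.705, 0.009, 0.002]
wrist_force: [1.1, 1.0, 0.1]
finger_gap: 0.001
```

```bash
python3 -m inch '[[[0,0.02,-0.1,-0.3,0,0,0],[0,0.02,-0.08,-0.3,0,0,0],[0,0,0,-0.3,0,0,0],[0,0,0,-0.3,0,0,0],[0,0,0,-0.2,0,0,0],[0,0,0,0,0,0,0]]]'
python3 - <<'E'
from h import *
print(r.observe()["position"])
for n in ("top","wrist"):
    p=r.capture(n); cv2.imwrite(f"pics/b_{n}.png",p["color"][:,:,::-1])
E
```

```text
time_s: 3.35
position: [0.4362, -0.2342, 0.1208]
eef_rot: [0.713, 0.702, 0.008, 0.004]
wrist_force: [0.1, -0.2, 1.1]
finger_gap: -0.001
[ 0.43618267 -0.23416662  0.1208209 ]
```

View pics/b_wrist.png

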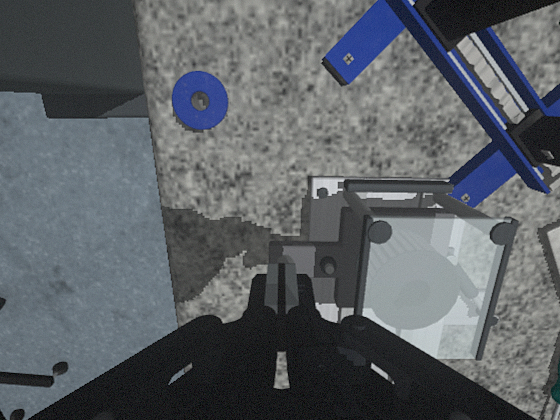

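View pics/b_top.png

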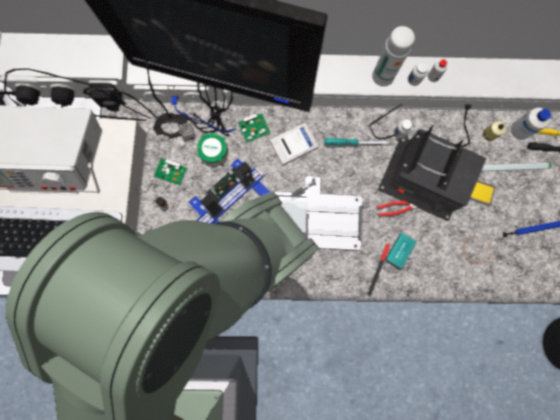

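The wrist view shows the closed fingers at about (282,290), with the tab in front of the post just below them. The spool at (200,100) is clear of the tool. I lower and then push.

```bash
python3 -m inch '[[[0,0.02,0,-0.2,0,0,0],[0,0,0,-0.1,0,0,0],[0,0,-0.06,-0.02,0,0,0],[0,0,-0.06,0,0,0,0],[0,0,-0.1,0,0,0,0],[0,0,-0.1,0,0,0,0],[0,0,-0.1,0,0,0,0]]]'
```

```text
time_s: 4.15
position: [0.4441, -0.2963, 0.0859]
eef_rot: [0.71, 0.704, 0.013, 0.006]
wrist_force: [-0.5, 9.8, -6.4]
finger_gap: -0.0
```

```bash
python3 -m inch '[[[0,-0.01,-0.12,-0.05,0,0,0],[0,-0.02,-0.12,-0.05,0,0,0],[0,-0.02,-0.12,-0.03,0,0,0],[0,-0.01,-0.12,0,0,0,0]]]'
```

```text
time_s: 4.55
position: [0.4365, -0.3669, 0.0729]
eef_rot: [0.708, 0.706, 0.017, 0.003]
wrist_force: [13.2, 117.5, 20.0]
finger_gap: -0.001
```

The carrier is at the stop and I pressed too hard (117 N), so I back off at once.

```bash
python3 -m inch '[[[0,0,0.1,0,0,0,0],[0,0,0.15,0,0,0,0],[0,0,0.1,0.15,0,0,0],[0,0,0,0.3,0,0,0],[0,0,0,0.3,0,0,0],[0.7,-0.1,0.25,0.2,0,0,0.02]]]'
python3 - <<'E'
from h import *
print(r.observe()["position"])
for n in ("scene","wrist"):
    p=r.capture(n); cv2.imwrite(f"pics/c_{n}.png",p["color"][:,:,::-1])
E
```

```text
time_s: 5.15
position: [0.4207, -0.2829, 0.2263]
eef_rot: [0.664, 0.748, 0.016, 0.004]
wrist_force: [1.0, 1.5, -0.0]
finger_gap: 0.159
[ 0.42070423 -0.28289151  0.22633693]
```

View pics/c_wrist.png

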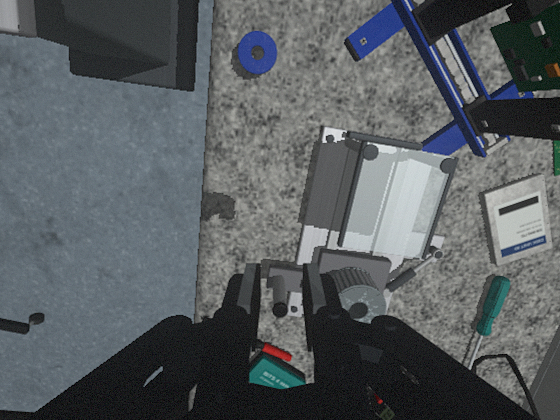

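View pics/c_scene.png

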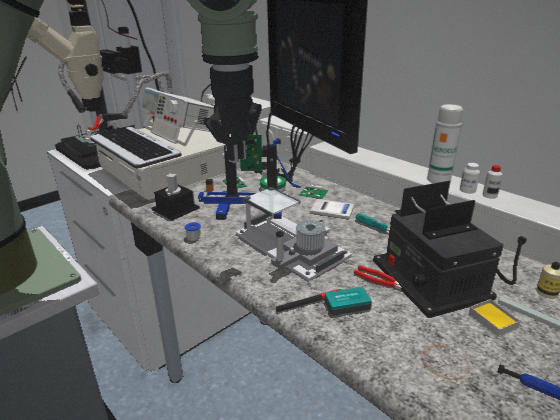

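The carrier sits at the second station (scene (310,235)). I move for a clear wrist view of the hub bore and keyway.

```bash
python3 -m inch '[[[0.9,0.05,-0.1,0.25,0,0,0],[0.9,0.15,-0.25,0.15,0,0,0],[0.9,0.15,-0.25,0.1,0,0,0],[0.9,0.15,-0.25,0.1,0,0,0],[0.9,0.0,-0.1,0.05,0,0,0],[0.9,0,0,0,0,0,0]]]'
python3 - <<'E'
from h import *
print(r.observe()["position"])
for n in ("wrist",):
    p=r.capture(n); cv2.imwrite(f"pics/d_{n}.png",p["color"][:,:,::-1]); np.save("d_w.npy",p["world_from_camera"])
    for q in ("hub","hub_mouth","carrier_post"):
        for d in r.cut_out(q,p)[:2]:
            e=d["extent"]; print(q,d["conf"],e,at_z(p,e[0],e[1],.072))
    zoom(p,int(proj(p,(.5216,-.3877,.072))[0]),int(proj(p,(.5216,-.3877,.072))[1]),60,"d_z",6); print(proj(p,(.5216,-.3877,.072)))
E
```

```text
time_s: 5.85
position: [0.4873, -0.4192, 0.337]
eef_rot: [0.662, 0.749, 0.015, 0.008]
wrist_force: [0.1, 0.3, 0.1]
finger_gap: 0.9
[ 0.48728501 -0.41915126  0.33697028]
hub 0.6 [305.6, 152.1, 48.6, 47.7] [ 0.52166214 -0.38806187  0.072     ]
hub_mouth 0.94 [304.1, 151.3, 47.8, 53.1] [ 0.51969551 -0.38731821  0.072     ]
carrier_post 0.68 [303.4, 146.2, 149.9, 75.9] [ 0.51796029 -0.38133572  0.072     ]
[305.59291947 151.79763777]
```

View pics/d_wrist.png

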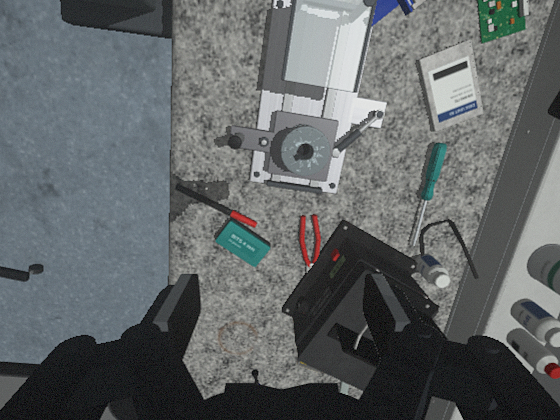

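View pics/d_z.png

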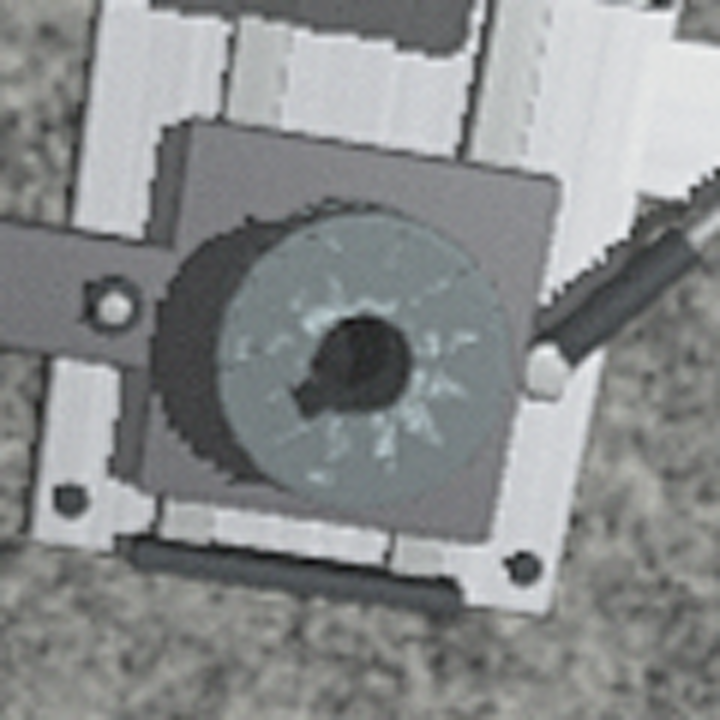

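The wrist view shows the hub face at (305,151), with the keyway notch toward lower-left in the zoom at (307,402) and the bore centre at (363,363).

```bash
python3 - <<'E'
from h import *
p={"camera_matrix":np.array([[324.9,0,281.1],[0,324.9,213.2],[0,0,1]]),"world_from_camera":np.load("d_w.npy")}
f=lambda x,y:at_z(p,245+x/6-.42,91+y/6-.42,.072)
b=f(363,363);k=f(307,402);d=f(365,358)
print(b,d,k,np.linalg.norm(k-b),"hub yaw",np.arctan2(-(k-b)[1],-(k-b)[0]))
a=f(190,120);c=f(560,185)  # carrier plate back edge approx
print("carrier edge dir",np.arctan2((c-a)[1],(c-a)[0]))
E
```

```text
[ 0.52086015 -0.38688909  0.072     ] [ 0.52111872 -0.38584343  0.072     ] [ 0.51059543 -0.39607056  0.072     ] 0.013771852476117181 hub yaw 0.7297506861726757
carrier edge dir -0.044311657752056144
```

```bash
python3 -m inch '[[[0.9,-0.03,0.3,0,0,0,0.02],[0.9,-0.03,0.3,0,0,0,0.02],[0.9,-0.03,0.3,0,0,0,0.02],[0.9,-0.03,0.3,0,0,0,0],[0.9,-0.03,0.3,0,0,0,0],[0.9,-0.03,0.3,0,0,0,0],[0.9,-0.03,0.3,0,0,0,0],[0.9,-0.03,0.3,0,0,0,0],[0.9,0,0.1,0,0,0,0],[0.9,0,0,0,0,0,0]]]'
python3 - <<'E'
from h import *
print(r.observe()["position"])
t=r.capture("top"); zoom(t,312,222,60,"e_t",6)
p=r.capture("wrist"); cv2.imwrite(f"pics/e_wrist.png",p["color"][:,:,::-1]); np.save("e_w.npy",p["world_from_camera"])
for q in ("spindle","spindle_head","spindle_collar"):
        for d in r.cut_out(q,p)[:2]:
            e=d["extent"]; print(q,d["conf"],e,at_z(p,e[0],e[1],.056))
u,v=proj(p,(.429,-.003,.07)).astype(int);print(u,v)
zoom(p,u,v,50,"e_z",7)
E
```

```text
time_s: 7.05
position: [0.442, -0.0199, 0.3359]
eef_rot: [0.497, 0.867, 0.017, 0.003]
wrist_force: [0.4, -1.0, 0.4]
finger_gap: 0.9
[ 0.44200088 -0.01989503  0.33592474]
spindle 0.64 [273.9, 153.0, 34.9, 34.0] [0.42843974 0.0006611  0.056     ]
spindle_head 0.98 [273.5, 154.4, 32.4, 27.9] [ 0.42887722 -0.00111939  0.056     ]
spindle_collar 0.89 [274.5, 153.1, 38.8, 31.1] [0.42916003 0.00093179 0.056     ]
272 157
```

View pics/e_wrist.png

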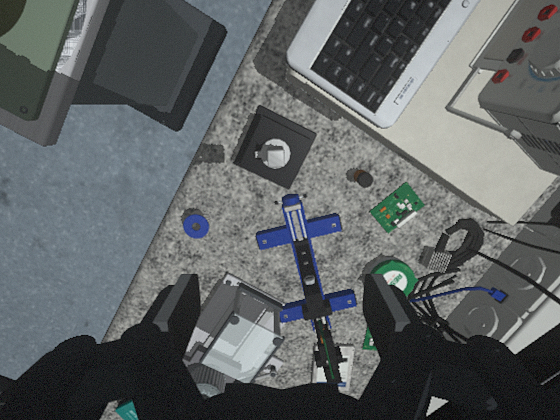

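View pics/e_z.png

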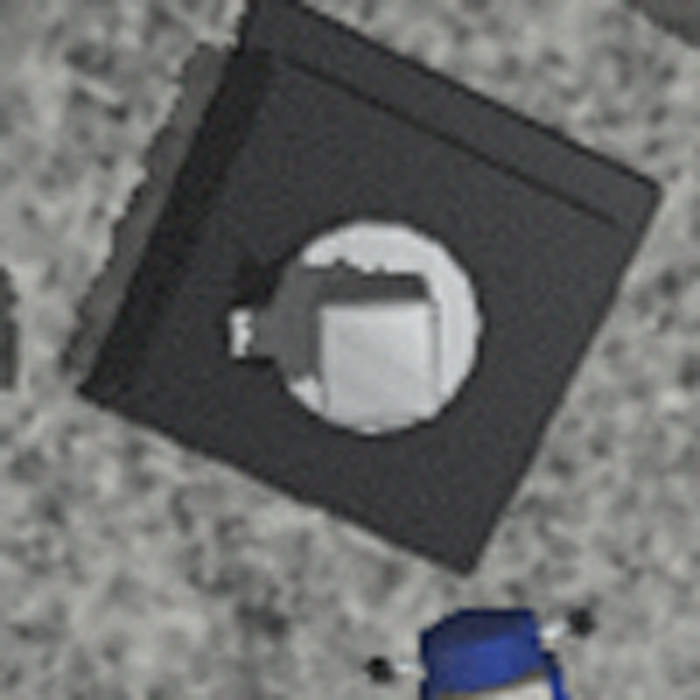

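View pics/e_t.png

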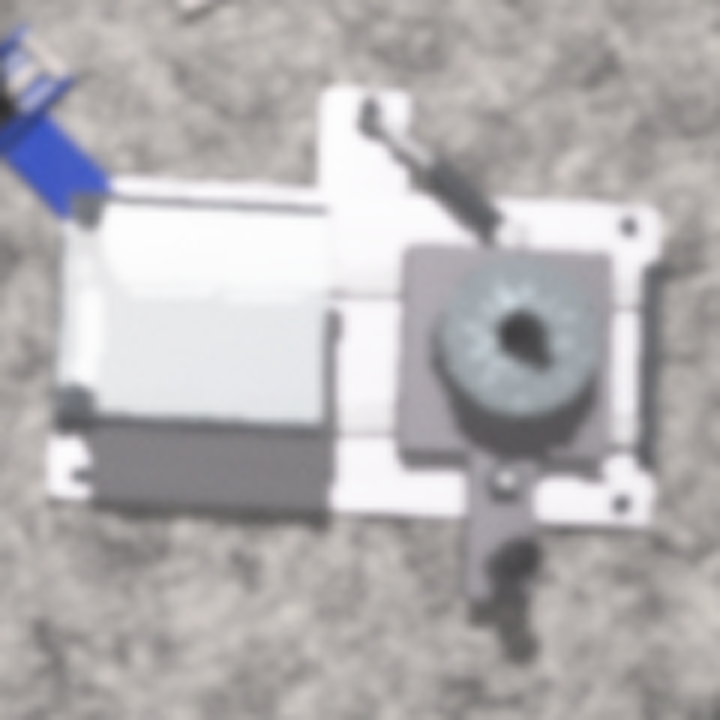

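The wrist view shows the spindle at (273,154), head top at zoom (379,363), collar centre at (376,327) and ear at (243,332). The computer starts well beyond it.

```bash
python3 - <<'E'
from h import *
p={"camera_matrix":np.array([[324.9,0,281.1],[0,324.9,213.2],[0,0,1]]),"world_from_camera":np.load("e_w.npy")}
f=lambda x,y,z:at_z(p,222+x/7-.43,107+y/7-.43,z)
h=f(379,363,.096);c=f(376,327,.056);e=f(243,332,.056)
print("head",h,"collar",c,"ear",e,"yaw",np.arctan2(-(e-c)[1],-(e-c)[0]))
for a,b in(((320,307),(435,303)),((325,422),(435,412)),((320,307),(325,422)),((437,303),(436,412))):
    d=f(*b,.096)-f(*a,.096); print(np.arctan2(d[1],d[0])%(np.pi/2),np.linalg.norm(d))
for x in r.observe()["eef_rot"],: 
    from scipy.spatial.transform import Rotation as R
    m=R.from_quat(x).as_matrix(); print(m.round(3), "jaw ang",np.arctan2(m[1,1],m[0,1])); print(r.observe()["joint_pos"].round(2))
    # level correction: rotvec to bring tool z to -z
    z=m[:,2]; print("tilt fix rotvec/2pi",np.cross(z,[0,0,-1])/(2*np.pi))
E
```

```text
head [0.43020117 0.0008313  0.096     ] collar [0.430136   0.00125506 0.056     ] ear [ 0.4097718 -0.0115335  0.056    ] yaw 0.560747990289461
0.558172387073437 0.01875182512665163
0.6132483543957313 0.018278483645595714
0.5585656562664263 0.018847300664049698
0.5215049335117472 0.017847837013214293
[[-0.5    0.866  0.022]
 [ 0.866  0.5    0.026]
 [ 0.012  0.032 -0.999]] jaw ang 0.5236508412408705
[-0.16  0.39  0.25  1.78 -0.15  0.97  0.67]
tilt fix rotvec/2pi [-0.00419897  0.00348638  0.        ]
```

```bash
python3 -m inch '[[[0.9,-0.08,0.14,-0.1,-0.0042,0.0035,0.0057],[0.9,0,0,-0.25,0,0,0],[0.9,0,0,-0.3,0,0,0],[0.9,0,0,-0.3,0,0,0],[0.9,0,0,-0.2,0,0,0],[0.9,0,0,0,0,0,0]]]'
python3 - <<'E'
from h import *
from scipy.spatial.transform import Rotation as R
o=r.observe();print(o["position"]);m=R.from_quat(o["eef_rot"]).as_matrix();z=m[:,2]
print("jaw",np.arctan2(m[1,1],m[0,1]),"fix",np.cross(z,[0,0,-1])/(2*np.pi))
p=r.capture("wrist"); cv2.imwrite(f"pics/f_wrist.png",p["color"][:,:,::-1])
print(proj(p,(.430,.001,.096)))
E
```

```text
time_s: 7.9
position: [0.4306, -0.0078, 0.1583]
eef_rot: [0.488, 0.873, -0.0, 0.002]
wrist_force: [-0.2, -1.2, 1.3]
finger_gap: 0.898
[ 0.43056734 -0.00775369  0.15830464]
jaw 0.5517567366068188 fix [0.00039212 0.00049549 0.        ]
[288.87346745 225.30681839]
```

View pics/f_wrist.png

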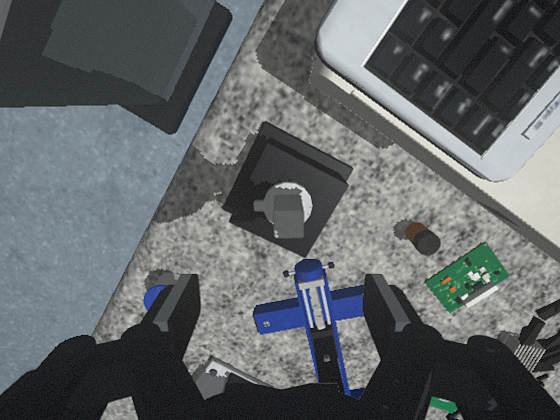

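Head top at (289,224) matches the prediction (289,225). I finish the alignment and descend.

```bash
python3 -m inch '[[[0.9,0,0.06,-0.1,0,0,0.001],[0.9,0,0,-0.2,0,0,0],[0.9,0,0,-0.2,0,0,0],[0.9,0,0,-0.07,0,0,0],[0.9,0,0,0,0,0,0]]]'
python3 - <<'E'
from h import *
o=r.observe();print(o["position"])
p=r.capture("wrist"); cv2.imwrite(f"pics/g_wrist.png",p["color"][:,:,::-1]);print(proj(p,(.430,.001,.096)))
p=r.capture("scene"); zoom(p,176,185,40,"g_s",7)
E
```

```text
time_s: 8.45
position: [0.4359, -0.0005, 0.0797]
eef_rot: [0.487, 0.874, 0.003, 0.008]
wrist_force: [-0.3, 0.6, 0.6]
finger_gap: 0.899
[ 0.43593193 -0.00053008  0.07973055]
[274.01816102 300.96695906]
```

View pics/g_wrist.png

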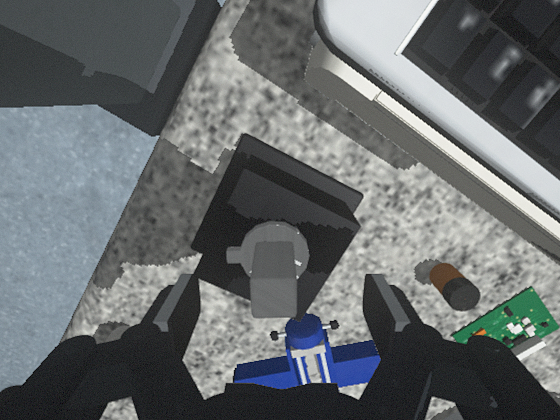

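View pics/g_s.png

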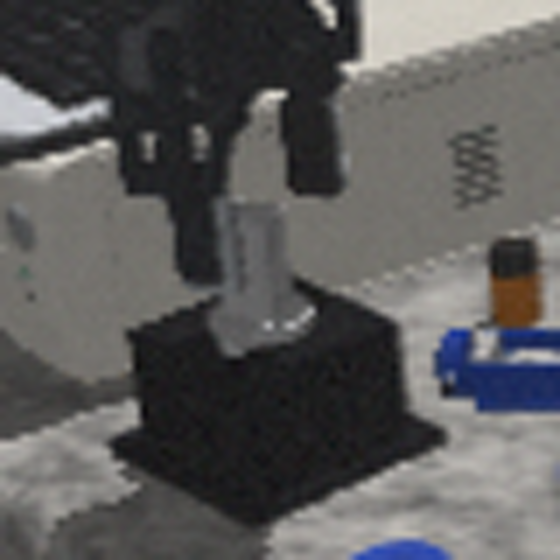

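```bash
python3 -m inch '[[[0.9,-0.039,0.01,-0.04,0.0004,0.0027,0],[0.9,0,0,0,0,0,0]]]'
```

```text
time_s: 8.75
position: [0.4308, 0.0012, 0.0764]
eef_rot: [0.486, 0.874, 0.001, 0.001]
wrist_force: [0.6, -0.3, -0.2]
finger_gap: 0.903
```

```bash
python3 -m inch '[[[0.9,-0.003,0,-0.035,0,0,0],[0.3,0,0,0,0,0,0],[0,0,0,0,0,0,0],[0,0,0,0,0,0,0],[0,0,0,0,0,0,0],[0,0,0,0,0,0,0],[0,0,0,0,0,0,0]]]' 80
```

```text
time_s: 9.45
position: [0.4307, 0.0012, 0.0719]
eef_rot: [0.486, 0.874, 0.001, 0.001]
wrist_force: [0.5, 0.5, -3.0]
finger_gap: 0.222
```

```bash
python3 - <<'E'
from h import *
o=r.observe();print(o["position"],o["finger_gap"],o["wrist_force"],o["torque"],o["eef_rot"])
p=r.capture("wrist"); cv2.imwrite(f"pics/i_wrist.png",p["color"][:,:,::-1])
E
```

```text
[0.43072839 0.0012091  0.07191741] 0.22197348529402933 [ 0.54205215  0.5232378  -3.03070786] [-0.01175164  0.00701909 -0.01044647] [0.48639465 0.87373729 0.00109821 0.00147672]
```

View pics/i_wrist.png

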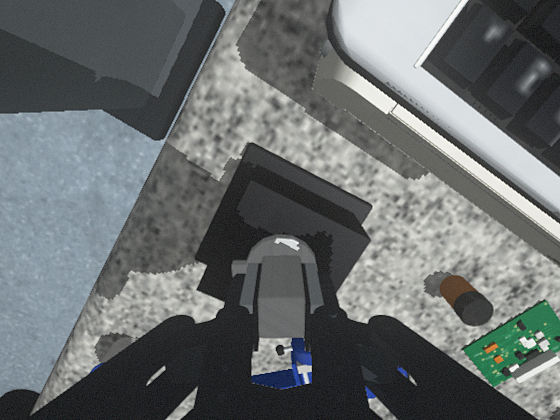

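Gripped: the opening of 0.222 is about 19 mm and matches the 20 mm head. Next I lift straight up.

```bash
python3 -m inch '[[[0,0,0,0.06,0,0,0],[0,0,0,0.1,0,0,0],[0,0,0,0.12,0,0,0],[0,0,0,0.15,0,0,0],[0,0,0,0.25,0,0,0],[0,0,0,0.3,0,0,0],[0,0,0,0.3,0,0,0],[0,0,0,0.3,0,0,0],[0,0,0,0.1,0,0,0]]]'
```

```text
time_s: 10.4
position: [0.4261, 0.0005, 0.3368]
eef_rot: [0.487, 0.873, 0.0, -0.001]
wrist_force: [1.0, -0.2, -3.5]
finger_gap: 0.222
```

```bash
python3 -m inch '[[[0,0.07,-0.29,0,0,0,0.004],[0,0.07,-0.29,0,0,0,0.004],[0,0.07,-0.29,0,0,0,0.004],[0,0.07,-0.29,0,0,0,0.004],[0,0.07,-0.29,0,0,0,0.004],[0,0.07,-0.29,0,0,0,0.003],[0,0.07,-0.29,0,0,0,0],[0,0.07,-0.29,-0.05,0,0,0],[0,0.04,-0.15,-0.1,0,0,0],[0,0,0,-0.1,0,0,0]]]'
cat > st.py <<'E'
from h import *
from scipy.spatial.transform import Rotation as R
o=r.observe();m=R.from_quat(o["eef_rot"]).as_matrix();z=m[:,2]
print(o["time_s"],o["position"].round(4),"F",o["wrist_force"].round(1),"T",o["torque"].round(2),"jaw",np.arctan2(m[1,1],m[0,1]).round(3),"fix",(np.cross(z,[0,0,-1])/(2*np.pi)).round(4),"gap",round(o["finger_gap"],3))
E
python3 st.py
```

```text
time_s: 11.4
position: [0.5123, -0.3823, 0.308]
eef_rot: [0.417, 0.909, 0.002, 0.001]
wrist_force: [-0.3, 0.3, -2.9]
finger_gap: 0.223
11.4 [ 0.5123 -0.3823  0.308 ] F [-0.3  0.3 -2.9] T [ 0.03 -0.   -0.03] jaw 0.711 fix [-0.0005  0.0006  0.    ] gap 0.223
```

```bash
python3 -m inch '[[[0,0.03,-0.02,-0.2,0,0,0],[0,0.02,-0.01,-0.25,0,0,0],[0,0,0,-0.25,0,0,0],[0,0,0,-0.2,0,0,0],[0,0,0,-0.12,0,0,0],[0,0,0,0,0,0,0]]]'; python3 st.py
```

```text
time_s: 12.0
position: [0.5165, -0.3864, 0.1506]
eef_rot: [0.418, 0.909, 0.002, -0.001]
wrist_force: [-0.5, -0.1, -2.0]
finger_gap: 0.223
12.0 [ 0.5165 -0.3864  0.1506] F [-0.5 -0.1 -2. ] T [-0.07 -0.04 -0.03] jaw 0.709 fix [-0.0008 -0.0001 -0.    ] gap 0.223
```

```bash
python3 -m inch '[[[0,0.03,-0.004,0,-0.0005,0,0],[0,0,0,0,0,0,0]]]'; python3 st.py; python3 - <<'E'
from h import *
for n in ("scene","top","wrist"):
    p=r.capture(n); u,v=proj(p,(.521,-.387,.08)).astype(int); print(n,u,v)
    zoom(p,u,min(v,370),50,"j_"+n,7)
E
```

```text
time_s: 12.2
position: [0.5217, -0.3872, 0.1529]
eef_rot: [0.418, 0.909, 0.0, -0.0]
wrist_force: [0.2, -0.0, -2.2]
finger_gap: 0.223
12.2 [ 0.5217 -0.3872  0.1529] F [ 0.2 -0.  -2.2] T [-0.02 -0.06 -0.02] jaw 0.709 fix [-0.0001  0.      0.    ] gap 0.223
scene 310 223
top 338 217
wrist 282 229
```

View pics/j_scene.png

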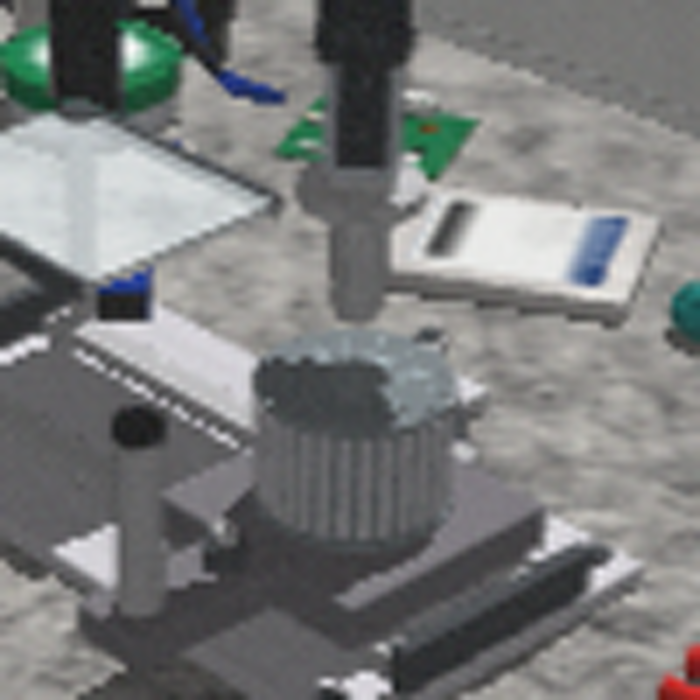

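View pics/j_wrist.png

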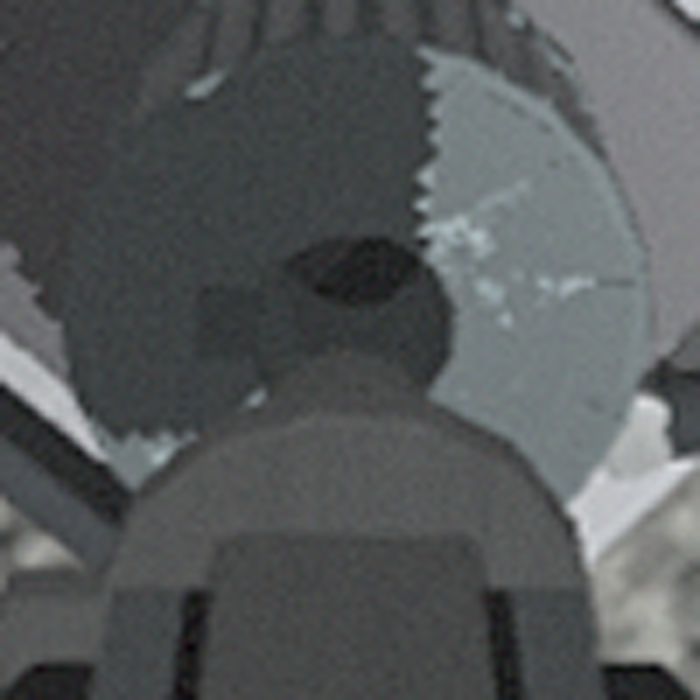

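```bash
python3 - <<'E'
from h import *
p=r.capture("wrist"); o=r.observe()["position"]
f=lambda x,y,z:at_z(p,282-50+x/7-.43,229-50+y/7-.43,z)
b=f(355,322,.072); print("bore",b, "TCP",o, "notch",f(232,325,.072))
q=lambda X:(proj(p,X)-[232,179]+.43)*7
print(q((.521,-.387,.072)),"foot c",q((o[0],o[1],.093)),q((.521,-.387,.093)))
m=p["world_from_camera"];print(np.arctan2(m[1,0],m[0,0]))
n=f(232,325,.072)-b;print("yaw",np.arctan2(-n[1],-n[0]))
E
```

```text
bore [ 0.51999489 -0.38638977  0.072     ] TCP [ 0.52102747 -0.3874686   0.15255422] notch [ 0.51076893 -0.39470443  0.072     ]
[358.61912609 332.32816335] foot c [356.82876372 418.41504973] [359.90792472 414.68524903]
0.7076809683383118
yaw 0.7334909914059707
```

Spindle and bore line up in the wrist view, and the notch points straight left like the ear. I ease the spindle down.

```bash
python3 -m inch '[[[0,0,0.002,-0.08,0,0,0.001],[0,0,0,-0.06,0,0,0],[0,0,0,-0.05,0,0,0]]]'; python3 st.py
```

```text
time_s: 12.7
position: [0.5213, -0.3874, 0.1232]
eef_rot: [0.415, 0.91, 0.0, 0.001]
wrist_force: [0.1, -0.7, -2.0]
finger_gap: 0.222
12.7 [ 0.5213 -0.3874  0.1232] F [ 0.1 -0.7 -2. ] T [-0.02 -0.03 -0.  ] jaw 0.715 fix [0.     0.0002 0.    ] gap 0.222
```

Pilot is about 9 mm into the bore with no contact force.

```bash
python3 -m inch '[[[0,0,0,-0.03,0,0,0],[0,0,0,-0.03,0,0,0]]]'; python3 st.py;  python3 -m inch '[[[0,0,0,-0.03,0,0,0]]]'; python3 st.py
```

```text
time_s: 12.9
position: [0.5209, -0.3872, 0.1123]
eef_rot: [0.415, 0.91, 0.0, -0.0]
wrist_force: [-0.0, 0.2, -1.9]
finger_gap: 0.224
12.9 [ 0.5209 -0.3872  0.1123] F [-0.   0.2 -1.9] T [ 0.04  0.01 -0.03] jaw 0.715 fix [-0.0001  0.      0.    ] gap 0.224
time_s: 13.0
position: [0.5208, -0.3872, 0.1073]
eef_rot: [0.415, 0.91, 0.0, -0.0]
wrist_force: [-0.2, -0.2, -1.5]
finger_gap: 0.224
13.0 [ 0.5208 -0.3872  0.1073] F [-0.2 -0.2 -1.5] T [ 0.05 -0.02 -0.03] jaw 0.715 fix [-0.0001 -0.     -0.    ] gap 0.224
```

The key has passed the face height (TCP 0.120) freely. I push on against the spring in small steps.

```bash
python3 -m inch '[[[0,0,0,-0.025,0,0,0],[0,0,0,-0.025,0,0,0]]]' 110; python3 -m inch '[[[0,0,0,-0.025,0,0,0]]]';python3 -m inch '[[[0,0,0,-0.025,0,0,0]]]'; python3 st.py
```

```text
time_s: 13.2
position: [0.5209, -0.3872, 0.0993]
eef_rot: [0.415, 0.91, 0.0, -0.0]
wrist_force: [-0.1, 0.3, 2.8]
finger_gap: 0.221
time_s: 13.3
position: [0.5209, -0.3873, 0.0955]
eef_rot: [0.415, 0.91, 0.0, 0.0]
wrist_force: [-2.2, 1.5, 4.2]
finger_gap: 0.215
time_s: 13.4
position: [0.5212, -0.3876, 0.0935]
eef_rot: [0.415, 0.91, 0.0, 0.001]
wrist_force: [-20.3, 18.7, 79.7]
finger_gap: 0.218
13.4 [ 0.5212 -0.3876  0.0935] F [-20.3  18.7  79.7] T [4.16 4.73 0.01] jaw 0.715 fix [0.0001 0.0003 0.    ] gap 0.218
```

Seated hard on the face at TCP 0.0935 (expected 0.094). I ease the push while keeping it firm.

```bash
python3 -m inch '[[[0,0,0,0,0,0,0]]]'; python3 st.py;
```

```text
time_s: 13.5
position: [0.5211, -0.3876, 0.0945]
eef_rot: [0.415, 0.91, 0.0, 0.001]
wrist_force: [-3.4, 2.1, 4.0]
finger_gap: 0.212
13.5 [ 0.5211 -0.3876  0.0945] F [-3.4  2.1  4. ] T [0.78 0.9  0.03] jaw 0.715 fix [0.0001 0.0003 0.    ] gap 0.212
```

```bash
python3 -m inch '[[[0,0,0,-0.012,0,0,0]]]'; python3 st.py; python3 -m inch '[[[0,0,0,-0.006,0,0,0]]]'; python3 st.py
```

```text
time_s: 13.6
position: [0.5213, -0.3877, 0.0938]
eef_rot: [0.415, 0.91, 0.0, 0.001]
wrist_force: [-7.8, 7.7, 33.7]
finger_gap: 0.221
13.6 [ 0.5213 -0.3877  0.0938] F [-7.8  7.7 33.7] T [1.81 2.12 0.02] jaw 0.715 fix [0.0001 0.0004 0.    ] gap 0.221
time_s: 13.7
position: [0.5212, -0.3876, 0.0939]
eef_rot: [0.415, 0.91, 0.0, 0.002]
wrist_force: [-7.1, 5.4, 16.7]
finger_gap: 0.219
13.7 [ 0.5212 -0.3876  0.0939] F [-7.1  5.4 16.7] T [ 1.21  1.49 -0.05] jaw 0.715 fix [0.0001 0.0005 0.    ] gap 0.219
```

```bash
python3 -m inch '[[[0,-0.003,0.003,-0.011,0,0,0]]]'; python3 - <<'E'
from h import *
for n in ("scene","wrist","top","scene","wrist"):
    p=r.capture(n); o=r.observe(); print(o["time_s"],o["position"].round(4),o["wrist_force"].round(1),round(o["finger_gap"],3))
    u,v=proj(p,(.521,-.387,.08)).astype(int)
    zoom(p,u,min(v,370),50,"k_"+n,7)
E
```

```text
time_s: 13.8
position: [0.5212, -0.3875, 0.0938]
eef_rot: [0.415, 0.91, 0.0, 0.002]
wrist_force: [-5.3, 4.6, 29.3]
finger_gap: 0.213
13.85 [ 0.5212 -0.3876  0.0939] [-5.7  4.4 22.7] 0.22
13.9 [ 0.5212 -0.3876  0.0939] [-4.5  4.  24.7] 0.218
13.95 [ 0.5212 -0.3876  0.0939] [-4.3  4.6 25.7] 0.218
14.0 [ 0.5212 -0.3876  0.0939] [-5.2  3.7 24.2] 0.22
14.05 [ 0.5212 -0.3876  0.0939] [-5.3  4.7 24.5] 0.221
```

View pics/k_scene.png

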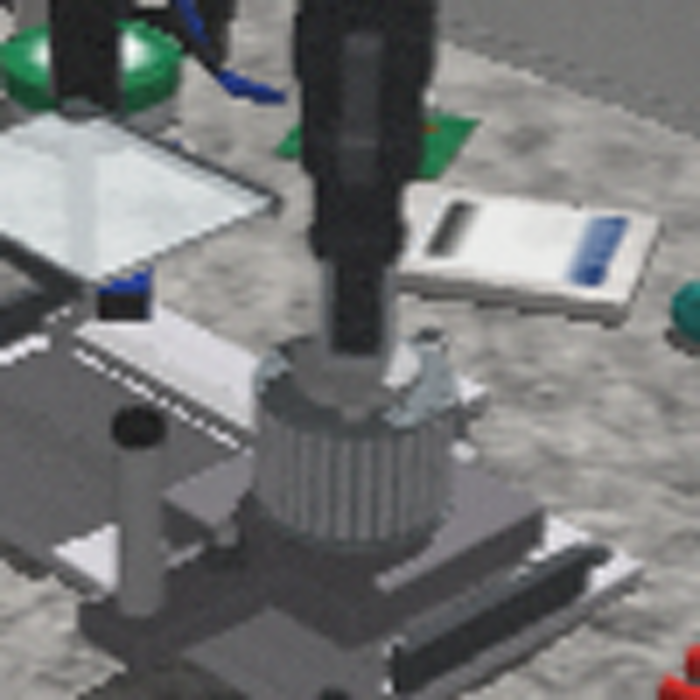

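View pics/k_wrist.png

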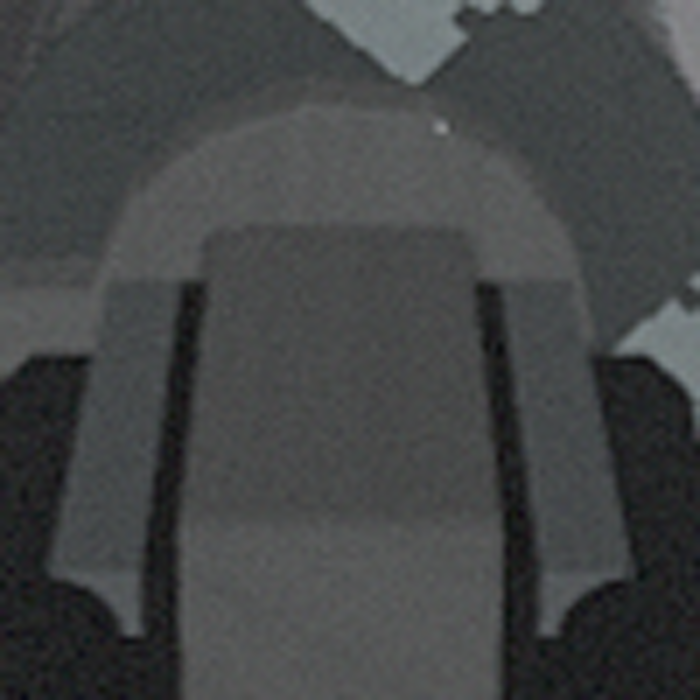

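The scene view shows the collar flush on the hub face at (350,385) in the zoom, with the carrier at its second station. The push is steady at about 24 N, so I hand it in.

```bash
python3 -c "
from cell import r
print(r.finish_job())"
```

```text
the job is handed in; nothing more can be done
None
```

The job is handed in at about 14 s. The carrier is in the second station, and the keyed spindle is pressed fully home in the hub, still gripped.

- **Carrier:** I pushed the post with the closed fingers until it reached the end stop. The wrist, top and scene pictures all showed it at the second station.
- **Spindle:** I took it from the stand by its head, lined it up with the keyway (hub turned about 0.72 rad), and it went in at the first try. The key passed the hub's face without resistance.
- **Last checks:**
  - The tool stood at z 0.0939, against 0.094 expected with the collar on the face.
  - The push held steady at about 24 N down, with 5–7 N of sideways force left over.
  - The gripper opening was 0.22 on the 20 mm head.
  - The scene picture showed the collar on the hub.

Twice I pressed harder than I meant to. The wrist force reached 117 N for a moment when the carrier hit its end stop, close to the 120 N limit. It reached about 80 N when the collar first seated. I backed off at once both times. These are end-of-call readings, so I can't rule out a higher peak in between. I kept the tool clear of the other things on the bench, but did not re-check their positions at the end.

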